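# Fit a splined chain sprocket and its end washer on a gear reducer

## Task

Fit the chain sprocket, hub up, on the splined shaft that stands up out of the gear reducer: push it on lightly (10 to 15 N is plenty) and rock it to and fro until the teeth mesh, never forcing it, then slide it fully home on the shaft's shoulder. Then put the thick end washer over the threaded stud so that it lies flat on the sprocket's hub, let go, and leave the other things on the bench where they lie.

Things in the scene. Friction and masses are not known exactly. Their poses are not given: they have to be found in the camera images.
- gearbox: small gear reducer in dark grey cast iron, fixed to the bench; its steel splined shaft stands straight up from the middle of its top. Over its feet 114 x 122 mm; a bare input stub reaches 88 mm out along its own +x, 44 mm above the bench. Housing top 74 mm, bearing cover 90 mm above the bench. Origin on the bench under the shaft's axis, z up.
- shaft_seat (a point): centre of the shaft's shoulder (47 mm across, 96 mm above the bench), where the sprocket's underside rests when home. The shaft turns against a stiff drag of 0.35 N m, more than a light push on the spline ends rubs up. How its splines stand is NOT measured (this point's axes are the housing's) and differs every time.
- spline_ends (a point): on the shaft's axis, level with the square upper ends of its six straight splines, 34 mm above the seat: 30 mm across the root, 38 mm over the tops, each 8 mm wide, 60 degrees apart. Above them a plain 30 mm pilot 4 mm long, then a 9 mm taper up to the stud, enter the bore first. An unmeshed sprocket rests here on the spline ends, 34 mm too high.
- stud_tip (a point): top of the threaded stud on the shaft's axis, 71 mm above the seat. Stud 16 mm in diameter, 24 mm long, tip bevelled.
- sprocket: steel chain sprocket, loose, 0.6 to 0.9 kg, lying with its hub up. Dark toothed plate 104 mm across, 7.5 mm thick, at the bottom; round hub 60 mm across, its top 50 mm above the underside. Bore right through, 32 mm wide between its teeth, with six slots 9.6 mm wide, 40 mm across: meshes within about 3 degrees. Origin: centre of the underside, z up; a slot lies along its x.
- end_washer: thick plain steel washer, loose, lying flat: 44 mm outside, bore 19 mm, 8 mm thick, 80 g. Origin: centre of the underside, z up. It goes over the stud on top of the sprocket's hub, 50 mm above the sprocket's underside.
- tape_measure: bystander: yellow tape measure standing on its foot, 37 x 85 mm, 65 mm high. Origin: centre of the underside.
- coil_spring: bystander: short coil spring standing upright, 31 mm across, 36 mm high. Origin: centre of the underside. Behind it stands a tall green tool chest (x over about 0.60, y from -0.15 to -0.45): carry things past on the robot's side of it.
- nut_2: bystander: large hexagon nut lying flat, 36 x 41 mm, 17 mm high. Origin: centre of the underside.
Not all that is in view belongs to the job. There is more than one size of the end_washer; the job needs the smaller.

How it is judged:
On the way:
1. the sprocket is fully home on the shaft's shoulder (z of sprocket in the frame of shaft_seat below 0.002 m and horizontal distance between sprocket and shaft_seat below 0.003 m and angle between sprocket's own z axis and vertical below 0.06 rad), for 0.2 s.
At the end, for the whole second after the job is handed in: Sprocket on the shaft with its underside within 2 mm of the shoulder, upright (0.06 rad) and within 3 mm of the axis; washer flat (0.08 rad) on top of the hub (47 to 52.5 mm above the sprocket's underside), within 4.5 mm of the stud's axis; both still and released (all of step 1 and z of sprocket in the frame of shaft_seat above -0.003 m and z of end_washer in the frame of sprocket between 0.047 and 0.0525 m and horizontal distance between end_washer and stud_tip below 0.0045 m and angle between end_washer's own z axis and vertical below 0.08 rad and linear speed of each of sprocket, end_washer below 0.01 m/s); the robot touches nothing.
It fails at once if the sprocket is forced or dropped on: more than 80 N between it and the reducer with its shaft (contact force between sprocket and gearbox above 80 N).
It fails at once if another thing on the bench is pushed more than 20 mm from its place (distance of any of tape_measure, coil_spring, nut_2 from where it was at the start of the episode above 0.02 m).
It also fails if it takes over 70 s, if anything falls off the work surface, if the arm or the gripper's body presses on something with over 40 N, if the wrist force passes 120 N, or if a joint passes its speed limit or range.

## Robot

A 6-joint arm with a two-finger parallel gripper is mounted at the origin on a cart in front of the work surface, level with it; the furniture and walls round the work are solid. World frame = base frame: x ahead of the robot, y to its left, z up, the work surface at z = 0. Lengths are in m, angles in rad, forces in N, time in s.
With the tool pointing down it reaches from about 0.3 to 0.75 m from the base axis. Payload 8.5 kg.
Tool frame: the origin (TCP) lies at the very end of the fingers, on their centre line; the grasp point (between the pads) lies 19 mm behind it; z points along the fingers, y is the line along which they close (so a half turn about z gives the same grasp; the last joint's range is limited). The gripper opens to 88 mm and grips with 3 to 60 N. Pads are 18 mm wide; open, the fingers measure 123 mm over their backs; the gripper's body (75 mm by 187 mm) begins 45 mm behind the grasp point.
Start: joints at [1.129, 0.381, 1.297, -0, 1.464, -0.215], TCP at [0.124, 0.536, 0.239] pointing down, gripper open.
Joint ranges: [-3.11, 3.11], [-0.89, 2.33], [0.22, 2.48], [-1.42, 4.56], [0.17, 2.85], [-2.88, 2.88]. Speed limits (rad/s): [2.39, 2.39, 3.14, 3.14, 3.14, 3.14].

## Interface

Orientations are given as a 3x3 rotation matrix whose columns are the frame's x, y, z axes.
In Python, from plant import sense, camera, finish_job, search_frame, regions_of gives the robot as it stands.
- The arm moves only by the tool apply_moves, never from a script. Its argument "commands" is a list of rows, each a list of 7 numbers: the shift along the tool's x, y, z in units of 50 mm (1.0 is 50 mm), then the turn, a rotation vector about the tool's x, y, z in units of 5 degrees (1.0 is 5 degrees), then the closure, from -1 (fully open) to 1 (shut). A call has 1 to 20 rows; each row shifts and turns the commanded pose from where the row before left it, along the tool's axes as they then stand; what a row does not reach is not made up. A row lasts 1/10 s, in which the tool goes at most 50 mm and 8.59 degrees, less where a joint would pass 70% of its speed; a pose out of reach is approached as far as the arm can. A call is refused whole if a number of a shift passes 1 or a number of a turn 1, either way. A call with a gripper value outside its range is refused whole. The fingers move at their own pace and stop on an object; "grip_force" is the grip in N (left out, the last holds). Time passes only in rows, so rows that do not move let the fingers close. It gives the time, the measured TCP pose, the force, the opening and the grip force at its end, in the units of the state.
- sense(): the state, without advancing time (a new reading comes with each control period).
- camera(name): name is "scene" or "top" or "wrist"; returns a dict with "color" (420x560x3 uint8, red, green, blue), "mtx" (3x3 intrinsics, pixels), "rvec" (rotation vector, rad) and "tvec" (3), from world to camera coordinates, as OpenCV has them; the wrist camera has in their place "hand_eye" (4x4, takes a point from camera to tool coordinates, whose origin is the TCP and whose axes are the flange's). Camera axes: x right, y down, z forward; pixel columns grow to the right and rows downward; lengths in m; the calibration is good to about 2 mm. A picture is of the moment at which its call begins: read the wrist's pose just before it. There is no depth.
- finish_job(): hands the job in; it is judged then, once.
Trained networks look in the newest picture that a camera, given by its name, has taken for a name from the list of things; names that differ only in an ending like _2 or _b are one class to them, and where a whole thing is asked for, a point or a joint stands for the part that bears it (a point fixed in the world has none). Each returns a list of dicts, best first, with "p" (0 to 1); they miss things now and then, are a little off and sometimes report something else, mostly with a low value. They report only what shows in the picture. A call takes as long as a camera call. They do not tell look-alikes from the thing itself.
- search_frame(camera, target): "location" ([column, row] in pixels, amid what is visible of it).
- regions_of(camera, target): "mask" (420x560 bool, what is visible of it) and "location" ([column, row] in pixels, amid what is visible of it).
The state is a dict: "t": time; "joint_pos": joint angles; "dq": joint speeds; "tau": joint torques, N m; "position": TCP position; "orientation": TCP orientation; "ft_force": force on the tool from outside, world axes, zero at the start; "torque": the same for the moment, N m; "finger_gap": finger opening in m; "grip_force": force on a finger pad.
Only numpy, scipy, OpenCV 4.12 (cv2) and the standard library are available. Lean on these libraries where they do the work, as an engineer would, in place of code of your own. Each camera call takes 0.05 s, during which the arm holds its last target. There are 200 camera calls.

## Working session

There is one attempt and no reset: what is moved stays moved. The work goes in short steps, Python scripts to look and compute and a tool call to move; the robot and the scene stay as the last step left them, time stands still between calls to the robot, and variables do not carry over. Pictures are saved under pics/ and viewed, at most 10 in all, crops included, and the job is handed in when it is done.

Besides the shell and the picture viewer there is one more tool, called as name(argument=value, ...), one argument or row to a line, values as JSON. apply_moves: Moves the arm, as the interface text tells. Its arguments: {"type":"object","properties":{"commands":{"type":"array","items":{"type":"array","items":{"type":"number"}}},"grip_force":{"type":"number"}},"required":["commands"]}

```bash
mkdir -p pics; ls; cat > h.py <<'E'
import numpy as np, cv2
from plant import sense, camera, finish_job, search_frame, regions_of
def ray(c,px,s=None):
    K=c["mtx"]; u=cv2.undistortPoints(np.float64([[px]]),np.array(K),None)[0,0]
    d=np.array([u[0],u[1],1.])
    if "hand_eye" in c:
        H=np.array(c["hand_eye"]);R=np.array(s["orientation"])
        return np.array(s["position"])+R@H[:3,3], R@H[:3,:3]@d
    R,_=cv2.Rodrigues(np.array(c["rvec"])); t=np.array(c["tvec"]).ravel()
    return -R.T@t, R.T@d
def at_z(c,px,z,s=None):
    o,d=ray(c,px,s); return (o+d*(z-o[2])/d[2])[:2]
def proj(c,P,s=None):
    P=np.atleast_2d(P)
    if "hand_eye" in c:
        H=np.array(c["hand_eye"]);R=np.array(s["orientation"])
        p=(P-np.array(s["position"]))@R; q=(p-H[:3,3])@H[:3,:3]
        q=q@np.array(c["mtx"]).T; return q[:,:2]/q[:,2:]
    return cv2.projectPoints(P.astype(float),np.array(c["rvec"]),np.array(c["tvec"]),np.array(c["mtx"]),None)[0][:,0]
def save(c,n): cv2.imwrite("pics/"+n,c["color"][:,:,::-1])
E
python3 - <<'E'
from h import *
s=sense();print(s["position"],s["orientation"],s["ft_force"],s["finger_gap"])
for n in ["scene","top"]:
    c=camera(n);save(c,n+"0.png")
    for t in ["gearbox","sprocket","end_washer","tape_measure","coil_spring","nut_2"]:
        for r in regions_of(n,t)[:3]:
            z={"gearbox":.09,"sprocket":.05,"end_washer":.008,"tape_measure":.06,"coil_spring":.036,"nut_2":.017}[t]
            print(n,t,round(r["p"],2),np.round(r["location"]),np.round(at_z(c,r["location"],z),3),r["mask"].sum())
E
```

```text
pics
[0.12353464 0.53566682 0.23814575] [[-9.74400645e-01  2.24817663e-01 -6.33353138e-04]
 [ 2.24818321e-01  9.74399830e-01 -1.30188651e-03]
 [ 3.24452107e-04 -1.41094845e-03 -9.99998952e-01]] [-0.51054655  0.0552889   0.2016516 ] 0.08796313203478674
scene gearbox 0.96 [228. 246.] [ 0.524 -0.073] 3993
scene gearbox 0.25 [343. 236.] [ 0.364 -0.214] 270
scene sprocket 0.63 [325. 186.] [ 0.497 -0.377] 1112
scene end_washer 0.59 [170. 310.] [0.564 0.051] 774
scene end_washer 0.56 [345. 234.] [ 0.402 -0.302] 251
scene tape_measure 0.87 [356. 273.] [ 0.31 -0.17] 1058
scene coil_spring 0.53 [274. 209.] [ 0.557 -0.262] 219
scene coil_spring 0.44 [322. 187.] [ 0.512 -0.387] 1169
scene nut_2 0.53 [286. 266.] [ 0.449 -0.149] 271
top gearbox 0.62 [256. 169.] [ 0.549 -0.125] 2448
top gearbox 0.59 [383. 182.] [ 0.517 -0.41 ] 1168
top sprocket 0.79 [382. 184.] [ 0.521 -0.414] 1164
top end_washer 0.69 [193. 176.] [0.55  0.037] 372
top end_washer 0.5 [330. 242.] [ 0.388 -0.295] 229
top tape_measure 0.79 [290. 267.] [ 0.328 -0.201] 480
top tape_measure 0.33 [324. 161.] [ 0.572 -0.28 ] 145
top coil_spring 0.64 [322. 163.] [ 0.573 -0.276] 174
top nut_2 0.66 [267. 208.] [ 0.469 -0.146] 88
```

```bash
python3 - <<'E'
import cv2,numpy as np
a=cv2.imread("pics/scene0.png")[130:370,120:440]; b=cv2.imread("pics/top0.png")[120:300,160:440]
cv2.imwrite("pics/a.png",cv2.resize(a,None,fx=2.5,fy=2.5,interpolation=2));cv2.imwrite("pics/b.png",cv2.resize(b,None,fx=2.8,fy=2.8,interpolation=2))
E
```

```text
(no output)
```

View pics/a.png

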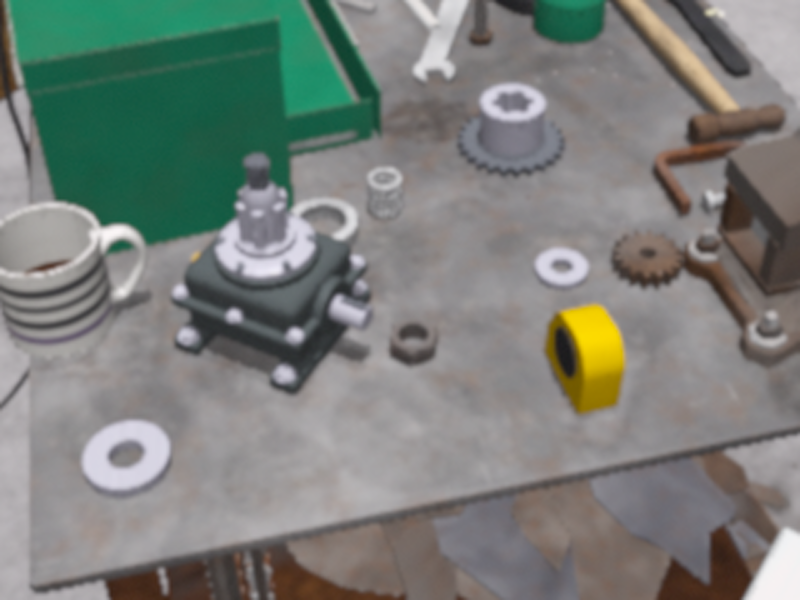

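View pics/b.png

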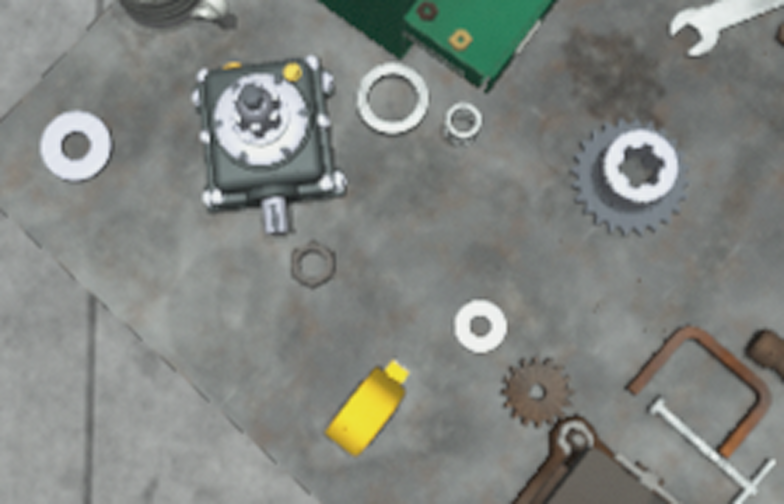

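The scene shows the gear reducer at about scene (228,246). The sprocket, hub up, is at (325,186). The small washer is at (345,234), the large look-alike at (170,310), and a ring stands behind the gearbox. Next I'll measure with the wrist camera.

```bash
cat >> h.py <<'E'
def plan(wps, n=None, v=0.9, close=-1):
    """wps: list of (x,y,z,yaw of tool x); prints rows from the current pose (tool down)"""
    s=sense(); R=np.array(s["orientation"]); p=np.array(s["position"])
    yaw=np.arctan2(R[1,0],R[0,0]); out=[]
    for w in wps:
        t=np.array(w[:3],float); dy=(w[3]-yaw); k=int(np.ceil(max(np.linalg.norm(t-p)/.05/v,abs(dy)/np.radians(5)/.98,1)))
        st=(t-p)/k; a=-dy/k
        for i in range(k):
            c,q=np.cos(yaw),np.sin(yaw)
            Rt=np.array([[c,q,0],[q,-c,0],[0,0,-1]])
            d=Rt.T@st/.05
            out.append([float(round(x,2)) for x in d]+[0,0,float(round(np.degrees(a)/5,2)),close])
            # follow the rounded rows
            p=p+Rt@np.array(out[-1][:3])*.05; yaw-=np.radians(out[-1][5]*5)
            st=(t-p)/max(k-i-1,1); a=-(w[3]-yaw)/max(k-i-1,1)
    print(len(out),str(out).replace(" ","")); return out
E
python3 - <<'E'
from h import *
c=camera("wrist");print(np.round(c["hand_eye"],3),np.round(c["mtx"],1))
plan([(.34,.34,.32,2.3),(.46,.0,.32,1.4),(.44,-.34,.30,.75)])
E
```

```text
[[-0.    -0.954 -0.3    0.078]
 [ 1.    -0.    -0.001  0.   ]
 [ 0.001 -0.3    0.954 -0.146]
 [ 0.     0.     0.     1.   ]] [[357.8   0.  278.7]
 [  0.  357.8 211.5]
 [  0.    0.    1. ]]
27 [[-0.64,-0.36,-0.2,0,0,0.88,-1],[-0.66,-0.31,-0.2,0,0,0.88,-1],[-0.68,-0.25,-0.2,0,0,0.88,-1],[-0.7,-0.2,-0.2,0,0,0.88,-1],[-0.72,-0.15,-0.21,0,0,0.88,-1],[-0.72,-0.09,-0.2,0,0,0.88,-1],[-0.73,-0.03,-0.21,0,0,0.88,-1],[-0.73,0.02,-0.2,0,0,0.88,-1],[-0.61,-0.25,-0.0,0,0,0.94,-1],[-0.62,-0.2,-0.0,0,0,0.94,-1],[-0.64,-0.15,-0.0,0,0,0.94,-1],[-0.65,-0.09,-0.0,0,0,0.94,-1],[-0.65,-0.04,-0.0,0,0,0.94,-1],[-0.66,0.01,-0.0,0,0,0.94,-1],[-0.65,0.07,-0.0,0,0,0.94,-1],[-0.64,0.12,-0.0,0,0,0.93,-1],[-0.63,0.17,-0.0,0,0,0.94,-1],[-0.62,0.22,-0.0,0,0,0.93,-1],[-0.6,0.28,-0.0,0,0,0.94,-1],[-0.85,0.1,0.05,0,0,0.93,-1],[-0.83,0.16,0.05,0,0,0.93,-1],[-0.82,0.23,0.05,0,0,0.93,-1],[-0.8,0.3,0.05,0,0,0.93,-1],[-0.77,0.36,0.05,0,0,0.93,-1],[-0.74,0.42,0.05,0,0,0.93,-1],[-0.7,0.48,0.05,0,0,0.93,-1],[-0.67,0.53,0.05,0,0,0.94,-1]]
```

```bash
python3 - <<'E'
from h import *
plan([(.34,.34,.32,2.3),(.53,-.05,.32,1.4)])
E
```

```text
19 [[-0.64,-0.36,-0.2,0,0,0.88,-1],[-0.66,-0.31,-0.2,0,0,0.88,-1],[-0.68,-0.25,-0.2,0,0,0.88,-1],[-0.7,-0.2,-0.2,0,0,0.88,-1],[-0.72,-0.15,-0.21,0,0,0.88,-1],[-0.72,-0.09,-0.2,0,0,0.88,-1],[-0.73,-0.03,-0.21,0,0,0.88,-1],[-0.73,0.02,-0.2,0,0,0.88,-1],[-0.76,-0.21,-0.0,0,0,0.94,-1],[-0.77,-0.15,-0.0,0,0,0.94,-1],[-0.78,-0.09,-0.0,0,0,0.94,-1],[-0.79,-0.02,-0.0,0,0,0.94,-1],[-0.79,0.04,-0.0,0,0,0.94,-1],[-0.78,0.1,-0.0,0,0,0.94,-1],[-0.77,0.17,-0.0,0,0,0.94,-1],[-0.76,0.23,-0.0,0,0,0.93,-1],[-0.73,0.29,-0.0,0,0,0.94,-1],[-0.71,0.35,-0.0,0,0,0.93,-1],[-0.67,0.41,-0.0,0,0,0.94,-1]]
```

apply_moves(
  commands=[
    [-0.64,-0.36,-0.2,0,0,0.88,-1],
    [-0.66,-0.31,-0.2,0,0,0.88,-1],
    [-0.68,-0.25,-0.2,0,0,0.88,-1],
    [-0.7,-0.2,-0.2,0,0,0.88,-1],
    [-0.72,-0.15,-0.21,0,0,0.88,-1],
    [-0.72,-0.09,-0.2,0,0,0.88,-1],
    [-0.73,-0.03,-0.21,0,0,0.88,-1],
    [-0.73,0.02,-0.2,0,0,0.88,-1],
    [-0.76,-0.21,0,0,0,0.94,-1],
    [-0.77,-0.15,0,0,0,0.94,-1],
    [-0.78,-0.09,0,0,0,0.94,-1],
    [-0.79,-0.02,0,0,0,0.94,-1],
    [-0.79,0.04,0,0,0,0.94,-1],
    [-0.78,0.1,0,0,0,0.94,-1],
    [-0.77,0.17,0,0,0,0.94,-1],
    [-0.76,0.23,0,0,0,0.93,-1],
    [-0.73,0.29,0,0,0,0.94,-1],
    [-0.71,0.35,0,0,0,0.93,-1],
    [-0.67,0.41,0,0,0,0.94,-1],
    [0,0,0,0,0,0,-1],
  ],
)

```text
t: 2.75
position: [0.5312, -0.0534, 0.3187]
orientation: [[0.176, 0.984, -0.001], [0.984, -0.176, -0.0], [-0.001, -0.001, -1.0]]
ft_force: [0.4, -0.0, 0.3]
finger_gap: 0.0879
grip_force: 0.0
```

```bash
python3 - <<'E'
from h import *
s=sense();print(s["position"],s["joint_pos"],s["dq"])
c=camera("wrist");save(c,"w1.png")
import pickle;pickle.dump((s,c),open("w1.pkl","wb"))
for t in ["gearbox"]:
    for r in regions_of("wrist",t)[:2]: print(r["p"],r["location"],at_z(c,r["location"],.09,s))
g=proj(c,np.array([.549,-.125,.13]),s)[0];print(g)
x,y=np.int32(g)
im=c["color"][max(y-70,0):y+70,max(x-90,0):x+90,::-1]
cv2.imwrite("pics/w1c.png",cv2.resize(im,None,fx=4.2,fy=4.2,interpolation=2))
plan([(.5,-.2,.32,1.0),(.49,-.35,.28,.75)])
E
```

```text
[ 0.53121813 -0.05339704  0.31870176] [-3.21745838e-01  3.08054431e-01  1.17856406e+00 -6.95979085e-04
  1.65587598e+00 -1.44740664e-01] [ 0.06636787 -0.04547151  0.05477672  0.02124381  0.00550158 -0.02301983]
0.69 [314.2, 210.5] [ 0.5625736  -0.09893388]
[308.37839349 248.69843643]
9 [[-0.61,-0.02,-0.0,0,0,0.92,-1],[-0.61,0.03,-0.0,0,0,0.91,-1],[-0.61,0.08,-0.0,0,0,0.92,-1],[-0.6,0.13,-0.01,0,0,0.91,-1],[-0.58,0.19,-0.0,0,0,0.92,-1],[-0.66,0.36,0.2,0,0,0.72,-1],[-0.63,0.4,0.2,0,0,0.71,-1],[-0.61,0.44,0.2,0,0,0.72,-1],[-0.58,0.48,0.2,0,0,0.71,-1]]
```

View pics/w1c.png

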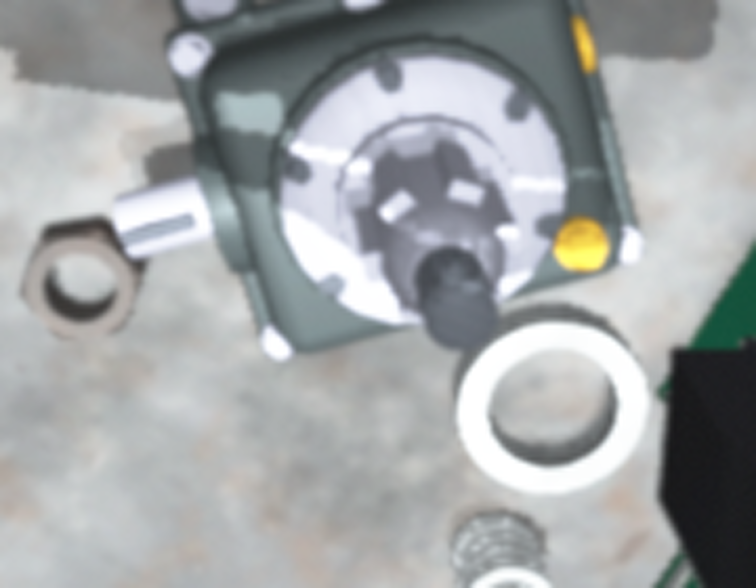

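The wrist view shows the reducer with the spline ends as light patches at crop (397,207), (467,190) and (508,232). The stud tip is near (468,318) and the cover's centre near (424,190). I'll fit the axis and spline angle to these.

```bash
cat > fit.py <<'E'
from h import *
import pickle
from scipy.optimize import least_squares
s,c=pickle.load(open("w1.pkl","rb"))
o=np.array([218,178]); cr=lambda x,y:np.array([x,y])/4.2+o-.4
pts=[cr(397,207),cr(467,190),cr(508,232)]
tip=cr(468,318); cov=cr(424,190)
print("cover",at_z(c,cov,.09,s),"tip",at_z(c,tip,.167,s),"pats",[at_z(c,p,.13,s).round(4) for p in pts])
def mod(v): return np.array([[v[0]+.017*np.cos(v[2]+k*np.pi/3),v[1]+.017*np.sin(v[2]+k*np.pi/3),.13] for k in range(6)])
best=None
for th in np.radians(np.arange(0,360,15)):
    f=lambda v:np.concatenate([(proj(c,mod(v)[[0,1,2]][::sg],s)-pts).ravel(),(proj(c,np.array([v[0],v[1],.167]),s)[0]-tip),(proj(c,np.array([v[0],v[1],.09]),s)[0]-cov)*.7])
    for sg in (1,-1):
        r=least_squares(f,[.55,-.12,th])
        if best is None or r.cost<best.cost: best=r
print(best.x,np.degrees(best.x[2])%60,best.cost,best.fun.round(2))
v=best.x
im=c["color"][178:318,218:398,::-1]; im=cv2.resize(im,None,fx=4.2,fy=4.2,interpolation=2)
def draw(P):
    q=((proj(c,P,s)-o+.4)*4.2).astype(np.int32); cv2.polylines(im,[q],True,(0,0,255),1)
a=np.linspace(0,2*np.pi,60)
for rad,z in((.0235,.096),(.008,.167),(.015,.134)): draw(np.c_[v[0]+rad*np.cos(a),v[1]+rad*np.sin(a),0*a+z])
for k in range(6):
    t=v[2]+k*np.pi/3; u=np.array([np.cos(t),np.sin(t),0]);w=np.array([-u[1],u[0],0]);b=np.array([v[0],v[1],.13])
    draw(np.array([b+.015*u+.004*w,b+.019*u+.004*w,b+.019*u-.004*w,b+.015*u-.004*w]))
cv2.imwrite("pics/fit1.png",im)
E
python3 fit.py
```

```text
cover [ 0.56521628 -0.11398193] tip [ 0.56637562 -0.11632871] pats [array([ 0.5562, -0.1024]), array([ 0.5731, -0.1011]), array([ 0.5813, -0.1133])]
[ 0.56576765 -0.11586628  6.38531093] 5.851366904180281 2.6841633975996744 [-0.47 -0.2  -0.5  -0.6   1.47  0.55 -0.73 -0.35  0.51  1.05]
```

View pics/fit1.png

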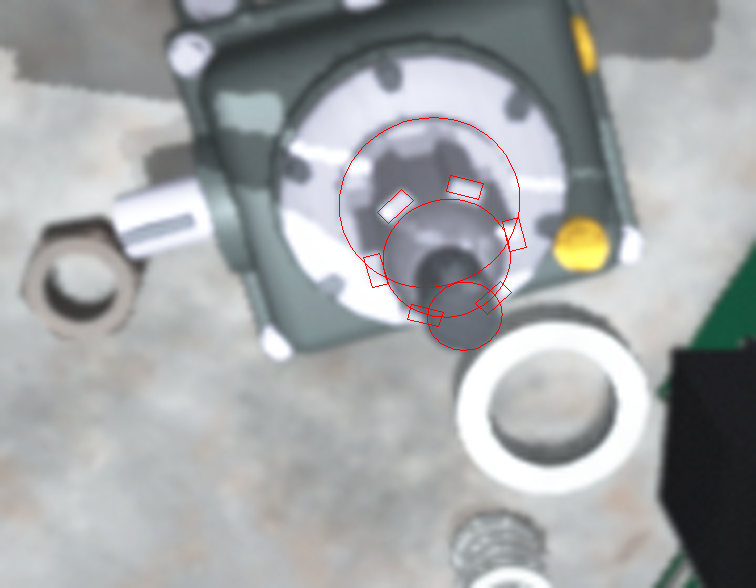

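apply_moves(
  commands=[
    [-0.61,-0.02,0,0,0,0.92,-1],
    [-0.61,0.03,0,0,0,0.91,-1],
    [-0.61,0.08,0,0,0,0.92,-1],
    [-0.6,0.13,-0.01,0,0,0.91,-1],
    [-0.58,0.19,0,0,0,0.92,-1],
    [-0.66,0.36,0.2,0,0,0.72,-1],
    [-0.63,0.4,0.2,0,0,0.71,-1],
    [-0.61,0.44,0.2,0,0,0.72,-1],
    [-0.58,0.48,0.2,0,0,0.71,-1],
    [0,0,0,0,0,0,-1],
    [0,0,0,0,0,0,-1],
  ],
)

```text
t: 3.95
position: [0.49, -0.3487, 0.2803]
orientation: [[0.73, 0.683, -0.0], [0.683, -0.73, 0.001], [0.0, -0.001, -1.0]]
ft_force: [0.7, -0.1, 1.0]
finger_gap: 0.0879
grip_force: 0.0
```

The overlay fits the patches, the pilot, the shoulder and the stud tip. That puts the axis at about (0.566,-0.116), with the splines at 5.9° mod 60. Next I'll measure the sprocket.

```bash
python3 - <<'E'
from h import *
import pickle
s=sense();c=camera("wrist");pickle.dump((s,c),open("w2.pkl","wb"))
for r in regions_of("wrist","sprocket")[:2]: print(r["p"],r["location"],at_z(c,r["location"],.03,s))
t=camera("top"); print("stud top cam",at_z(t,(250.2,155),.167))
g=proj(c,np.array([.52,-.41,.03]),s)[0].astype(int);print(g)
x,y=max(g[0]-90,0),max(g[1]-70,0);print("origin",x,y)
cv2.imwrite("pics/w2c.png",cv2.resize(c["color"][y:y+140,x:x+180,::-1],None,fx=4.2,fy=4.2,interpolation=2))
E
```

```text
0.94 [354.1, 187.3] [ 0.53538228 -0.42368507]
0.36 [89.5, 186.3] [ 0.33069418 -0.2031141 ]
stud top cam [ 0.5606708  -0.11930521]
[335 188]
origin 245 118
```

View pics/w2c.png

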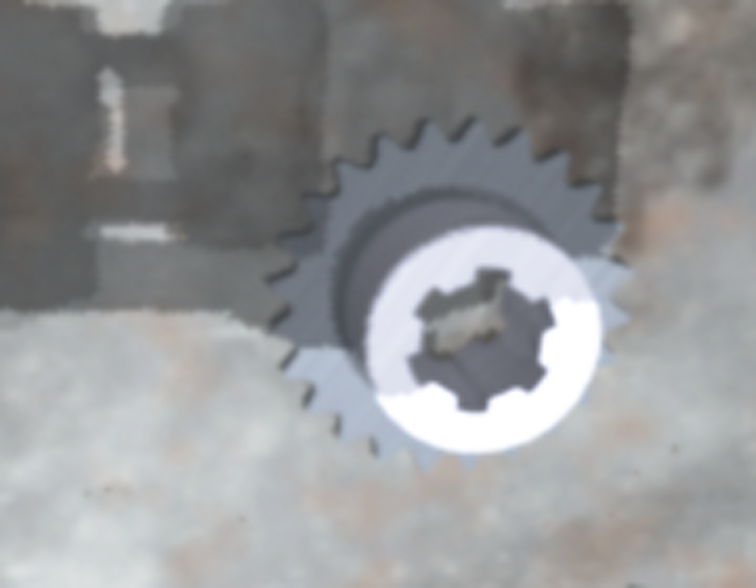

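The wrist view shows the hub top centred near crop (484,340). The slots are at about (491,275), (548,312), (535,383), (475,405), (417,368) and (428,303). I'll fit these.

```bash
cat > fit2.py <<'E'
from h import *
import pickle
from scipy.optimize import least_squares
s,c=pickle.load(open("w2.pkl","rb"))
o=np.array([245,118]); cr=lambda p:np.array(p)/4.2+o-.4
pts=np.array([at_z(c,cr(p),.05,s) for p in [(491,275),(548,312),(535,383),(475,405),(417,368),(428,303)]])
hc=at_z(c,cr((484,340)),.05,s); print("hub",hc,"slots mean",pts.mean(0))
d=pts-pts.mean(0); a=np.degrees(np.arctan2(d[:,1],d[:,0])); print((a%60).round(1),np.linalg.norm(d,axis=1).round(4))
v=[*((hc+pts.mean(0))/2),np.angle(np.exp(6j*np.radians(a)).sum())/6]; print(v[:2],np.degrees(v[2])%60)
im=cv2.resize(c["color"][118:258,245:425,::-1],None,fx=4.2,fy=4.2,interpolation=2)
def draw(P):
    q=((proj(c,P,s)-o+.4)*4.2).astype(np.int32); cv2.polylines(im,[q],True,(0,0,255),1)
t=np.linspace(0,2*np.pi,60)
for rad,z in((.03,.05),(.016,.05),(.052,.0075)): draw(np.c_[v[0]+rad*np.cos(t),v[1]+rad*np.sin(t),0*t+z])
for k in range(6):
    q=v[2]+k*np.pi/3; u=np.array([np.cos(q),np.sin(q),0]);w=np.array([-u[1],u[0],0])*.0048;b=np.array([v[0],v[1],.05])
    draw(np.array([b+.016*u+w,b+.02*u+w,b+.02*u-w,b+.016*u-w]))
cv2.imwrite("pics/fit2.png",im)
E
python3 fit2.py
```

```text
hub [ 0.53162475 -0.43096562] slots mean [ 0.53105726 -0.43093468]
[39.8 38.8 35.3 40.6 36.6 38.1] [0.0177 0.0182 0.0184 0.0174 0.0181 0.0179]
[np.float64(0.5313410020115663), np.float64(-0.4309501518096738)] 38.18568763988472
```

View pics/fit2.png

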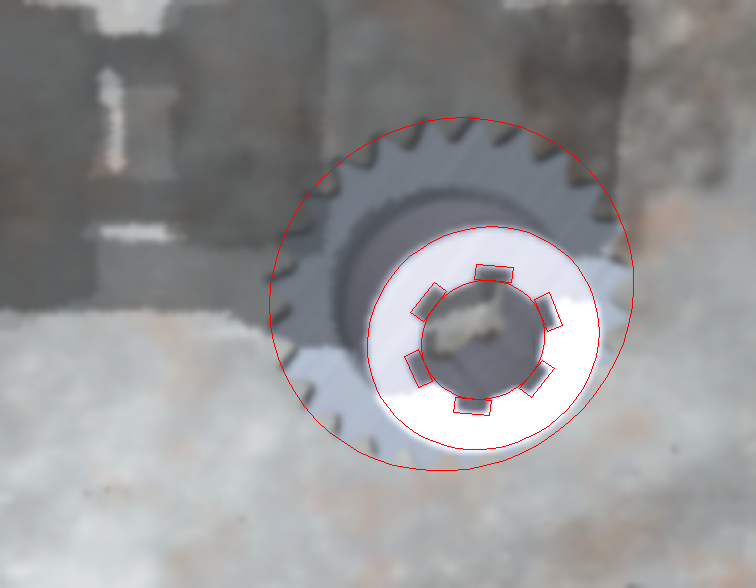

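The overlay fits: sprocket at (0.5315,-0.431), slots at 38.2°. Now I'll place the chest.

```bash
python3 - <<'E'
from h import *
c=camera("scene")
for b,t in (((236.8,212),(231,138)),((140,235),(128,164))):
    xy=at_z(c,b,0); o,d=ray(c,t)
    k=((xy-o[:2])@d[:2])/(d[:2]@d[:2]); print(xy,"height",o[2]+k*d[2],(o+k*d)[:2])
t=camera("top")
for z in (.0,.06,.15): print(z,[at_z(t,p,z).round(3) for p in ((333,152),(305,140),(274,120),(358,120))])
for q in [(.5,-.27,.3,0.),]:
  plan([(.5315,-.431,.15,0.)])
E
```

```text
[ 0.64653352 -0.24115059] height 0.19286783729958723 [ 0.6445814  -0.24291762]
[ 0.77058263 -0.06510652] height 0.17937244486582582 [ 0.76350994 -0.07555402]
0.0 [array([ 0.61 , -0.307]), array([ 0.642, -0.238]), array([ 0.694, -0.161]), array([ 0.692, -0.371])]
0.06 [array([ 0.594, -0.302]), array([ 0.624, -0.237]), array([ 0.674, -0.164]), array([ 0.671, -0.362])]
0.15 [array([ 0.57 , -0.294]), array([ 0.597, -0.235]), array([ 0.642, -0.168]), array([ 0.64 , -0.349])]
9 [[-0.06,0.2,0.29,0,0,0.96,-1],[-0.04,0.2,0.29,0,0,0.96,-1],[-0.03,0.2,0.29,0,0,0.96,-1],[-0.01,0.21,0.29,0,0,0.96,-1],[0.01,0.2,0.29,0,0,0.96,-1],[0.03,0.2,0.29,0,0,0.96,-1],[0.04,0.2,0.29,0,0,0.96,-1],[0.06,0.2,0.3,0,0,0.95,-1],[0.08,0.19,0.29,0,0,0.96,-1]]
```

The chest face is about 137 mm from the shaft axis, so it doesn't limit the approach. Going to grasp the hub.

apply_moves(
  commands=[
    [-0.06,0.2,0.29,0,0,0.96,-1],
    [-0.04,0.2,0.29,0,0,0.96,-1],
    [-0.03,0.2,0.29,0,0,0.96,-1],
    [-0.01,0.21,0.29,0,0,0.96,-1],
    [0.01,0.2,0.29,0,0,0.96,-1],
    [0.03,0.2,0.29,0,0,0.96,-1],
    [0.04,0.2,0.29,0,0,0.96,-1],
    [0.06,0.2,0.3,0,0,0.95,-1],
    [0.08,0.19,0.29,0,0,0.96,-1],
    [0,0,0,0,0,0,-1],
    [0,0,0,0,0,0,-1],
  ],
)

```text
t: 5.3
position: [0.5311, -0.4318, 0.1498]
orientation: [[1.0, 0.0, 0.0], [0.0, -1.0, -0.0], [0.0, 0.0, -1.0]]
ft_force: [-0.1, 1.0, -0.0]
finger_gap: 0.0877
grip_force: 0.0
```

```bash
python3 - <<'E'
from h import *
plan([(.5315,-.431,.021,0.)],v=.5)
E
```

```text
6 [[0.0,-0.0,0.43,0,0,0.0,-1],[0.0,-0.0,0.43,0,0,0.0,-1],[0.0,-0.0,0.43,0,0,0.0,-1],[0.0,-0.01,0.43,0,0,0.0,-1],[0.0,-0.0,0.43,0,0,0.0,-1],[0.01,-0.01,0.43,0,0,0.01,-1]]
```

apply_moves(
  commands=[
    [0,0,0.43,0,0,0,-1],
    [0,0,0.43,0,0,0,-1],
    [0,0,0.43,0,0,0,-1],
    [0,-0.01,0.43,0,0,0,-1],
    [0,0,0.43,0,0,0,-1],
    [0.01,-0.01,0.43,0,0,0,-1],
    [0,0,0,0,0,0,0.3],
    [0,0,0,0,0,0,1],
    [0,0,0,0,0,0,1],
    [0,0,0,0,0,0,1],
    [0,0,0,0,0,0,1],
    [0,0,0,0,0,0,1],
    [0,0,0,0,0,0,1],
    [0,0,0,0,0,0,1],
  ],
  grip_force=45,
)

```text
t: 6.7
position: [0.5319, -0.4314, 0.022]
orientation: [[1.0, -0.002, 0.002], [-0.002, -1.0, -0.001], [0.002, 0.001, -1.0]]
ft_force: [0.4, 2.1, 7.7]
finger_gap: 0.0589
grip_force: 45.0
```

```bash
python3 - <<'E'
from h import *
plan([(.5319,-.4314,.12,0.),(.47,-.28,.26,.2),(.565,-.117,.26,.483)],v=.6,close=1)
E
```

```text
19 [[0.0,0.0,-0.49,0,0,-0.01,1],[0.0,0.0,-0.49,0,0,-0.01,1],[0.0,0.0,-0.49,0,0,-0.0,1],[0.0,0.0,-0.49,0,0,-0.01,1],[-0.15,-0.38,-0.35,0,0,-0.29,1],[-0.15,-0.38,-0.35,0,0,-0.29,1],[-0.14,-0.39,-0.35,0,0,-0.28,1],[-0.12,-0.39,-0.35,0,0,-0.29,1],[-0.12,-0.39,-0.35,0,0,-0.28,1],[-0.11,-0.39,-0.35,0,0,-0.29,1],[-0.09,-0.4,-0.35,0,0,-0.28,1],[-0.09,-0.4,-0.35,0,0,-0.29,1],[0.36,-0.4,0.0,0,0,-0.46,1],[0.37,-0.39,0.0,0,0,-0.46,1],[0.39,-0.37,0.0,0,0,-0.46,1],[0.41,-0.36,0.0,0,0,-0.47,1],[0.42,-0.34,0.0,0,0,-0.46,1],[0.43,-0.32,0.0,0,0,-0.47,1],[0.45,-0.3,0.0,0,0,-0.46,1]]
```

apply_moves(
  commands=[
    [0,0,-0.3,0,0,0,1],
    [0,0,-0.49,0,0,0,1],
    [0,0,-0.49,0,0,0,1],
    [0,0,-0.49,0,0,0,1],
    [-0.15,-0.38,-0.4,0,0,-0.29,1],
    [-0.15,-0.38,-0.4,0,0,-0.29,1],
    [-0.14,-0.39,-0.4,0,0,-0.28,1],
    [-0.12,-0.39,-0.35,0,0,-0.29,1],
    [-0.12,-0.39,-0.35,0,0,-0.28,1],
    [-0.11,-0.39,-0.35,0,0,-0.29,1],
    [-0.09,-0.4,-0.35,0,0,-0.28,1],
    [-0.09,-0.4,-0.35,0,0,-0.29,1],
    [0.36,-0.4,0,0,0,-0.46,1],
    [0.37,-0.39,0,0,0,-0.46,1],
    [0.39,-0.37,0,0,0,-0.46,1],
    [0.41,-0.36,0,0,0,-0.47,1],
    [0.42,-0.34,0,0,0,-0.46,1],
    [0.43,-0.32,0,0,0,-0.47,1],
    [0.45,-0.3,0,0,0,-0.46,1],
    [0,0,0,0,0,0,1],
  ],
)

```text
t: 8.7
position: [0.5661, -0.1144, 0.256]
orientation: [[0.885, 0.466, -0.001], [0.466, -0.885, 0.001], [-0.0, -0.002, -1.0]]
ft_force: [-0.9, -0.2, -8.8]
finger_gap: 0.059
grip_force: 45.0
```

```bash
python3 - <<'E'
from h import *
import pickle
s=sense();c=camera("wrist");pickle.dump((s,c),open("w3.pkl","wb"))
print(s["position"],np.array(s["orientation"]).round(4).tolist(),s["ft_force"],s["torque"],s["finger_gap"])
p=np.array(s["position"]);g=proj(c,p+[0,0,.028],s)[0].astype(int);print(g)
x,y=max(g[0]-90,0),max(g[1]-70,0);print("origin",x,y)
cv2.imwrite("pics/w3c.png",cv2.resize(c["color"][y:y+140,x:x+180,::-1],None,fx=4.2,fy=4.2,interpolation=2))
E
```

```text
[ 0.56606599 -0.11443001  0.25604924] [[0.8849, 0.4657, -0.001], [0.4657, -0.8849, 0.0015], [-0.0002, -0.0018, -1.0]] [-0.90096843 -0.2484601  -8.78647325] [-0.11711534  0.16192195 -0.0529613 ] 0.059002068336750146
[278 315]
origin 188 245
```

View pics/w3c.png

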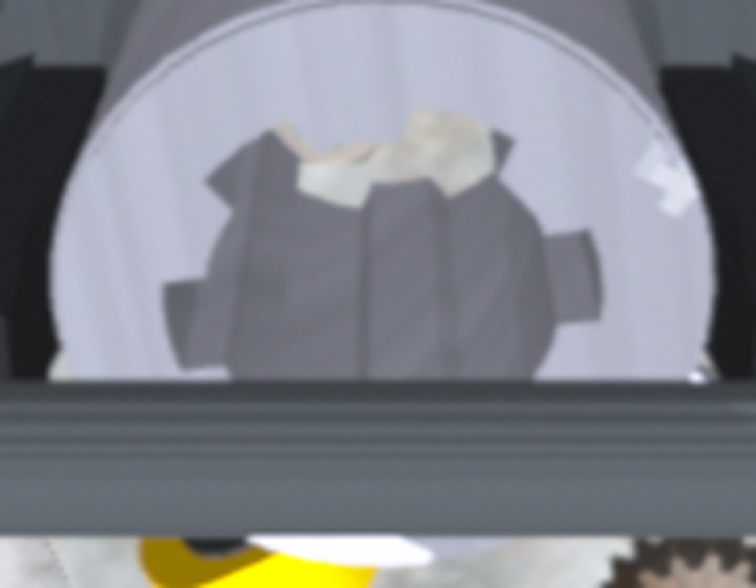

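The hub sits between the fingers, with slot outer edges at crop (174,327), (597,275) and (241,155). I'll work out the sprocket's offset and angle in the tool frame.

```bash
python3 - <<'E'
from h import *
import pickle
s,c=pickle.load(open("w3.pkl","rb"))
o=np.array([188,245]);cr=lambda p:np.array(p)/4.2+o-.4
z=s["position"][2]+.028
P=np.array([at_z(c,cr(p),z,s) for p in [(174,327),(597,275),(241,155)]])
m=(P[0]+P[1])/2; d=P-m; print(m,np.linalg.norm(d,axis=1),np.degrees(np.arctan2(d[:,1],d[:,0]))%60)
print("hub top rim", at_z(c,cr((383,0)),z,s),np.linalg.norm(at_z(c,cr((383,0)),z,s)-m))
R=np.array(s["orientation"]);print("in tool mm",(R.T[:2,:2]@(m-s["position"][:2]))*1e3)
yaw=np.arctan2(R[1,0],R[0,0]);print(np.degrees(yaw), "shift world",np.array([.5658,-.1159])-m, "->tool",R.T[:2,:2]@(np.array([.5658,-.1159])-m)*1e3)
E
```

```text
[ 0.56574862 -0.11502943] [0.01939813 0.01939813 0.01944838] [5.9006752  5.9006752  8.01886885]
hub top rim [ 0.59186478 -0.10117932] 0.029561446152885792
in tool mm [-0.56000819  0.38263781]
27.757129592215072 shift world [ 5.13772951e-05 -8.70572585e-04] ->tool [-0.3599818   0.79432209]
```

apply_moves(
  commands=[
    [-0.01,0.02,0.3,0,0,0,1],
    [0,0,0.4,0,0,0,1],
    [0,0,0.4,0,0,0,1],
    [0,0,0.3,0,0,0,1],
    [0,0,0.2,0,0,0,1],
    [0,0,0.1,0,0,0,1],
    [0,0,0,0,0,0,1],
    [0,0,0,0,0,0,1],
  ],
)

```text
t: 9.55
position: [0.5658, -0.1186, 0.172]
orientation: [[0.887, 0.462, 0.001], [0.462, -0.887, -0.001], [0.001, 0.001, -1.0]]
ft_force: [-0.2, 0.8, -8.2]
finger_gap: 0.0592
grip_force: 45.0
```

apply_moves(
  commands=[
    [0,0,0.04,0,0,0,1],
    [0,0,0.04,0,0,0,1],
    [0,0,0.04,0,0,0,1],
    [0,0,0.04,0,0,0,1],
    [0,0,0.02,0,0,0,1],
    [0,0,0,0,0,0,1],
  ],
)

```text
t: 10.15
position: [0.5656, -0.1183, 0.1621]
orientation: [[0.887, 0.462, -0.0], [0.462, -0.887, 0.0], [-0.0, -0.0, -1.0]]
ft_force: [0.0, 0.6, -8.8]
finger_gap: 0.0589
grip_force: 45.0
```

apply_moves(
  commands=[
    [0.04,-0.05,0,0,0,0,1],
    [0,0,0,0,0,0,1],
    [0,0,0,0,0,0,1],
  ],
)

```text
t: 10.45
position: [0.5663, -0.1151, 0.1623]
orientation: [[0.887, 0.462, 0.0], [0.462, -0.887, -0.0], [0.0, 0.0, -1.0]]
ft_force: [-0.1, 0.2, -8.4]
finger_gap: 0.0588
grip_force: 45.0
```

apply_moves(
  commands=[
    [0,0,0.03,0,0,0,1],
    [0,0,0.03,0,0,0,1],
    [0,0,0.03,0,0,0,1],
    [0,0,0.03,0,0,0,1],
    [0,0,0,0,0,0,1],
  ],
)

```text
t: 10.95
position: [0.5661, -0.1152, 0.156]
orientation: [[0.887, 0.462, -0.0], [0.462, -0.887, 0.0], [-0.0, -0.0, -1.0]]
ft_force: [0.6, 0.2, -8.2]
finger_gap: 0.059
grip_force: 45.0
```

apply_moves(
  commands=[
    [0,0,0.02,0,0,0,1],
    [0,0,0.02,0,0,0,1],
    [0,0,0.02,0,0,0,1],
    [0,0,0.02,0,0,0,1],
    [0,0,0,0,0,0,1],
  ],
)

```text
t: 11.45
position: [0.5662, -0.1152, 0.1521]
orientation: [[0.887, 0.462, -0.0], [0.462, -0.887, -0.0], [-0.0, -0.0, -1.0]]
ft_force: [-0.3, -0.5, -8.7]
finger_gap: 0.0589
grip_force: 45.0
```

apply_moves(
  commands=[
    [0,0,0.02,0,0,0,1],
    [0,0,0.02,0,0,0,1],
    [0,0,0,0,0,0,1],
  ],
)

```text
t: 11.75
position: [0.5664, -0.1153, 0.1509]
orientation: [[0.887, 0.462, 0.001], [0.462, -0.887, -0.001], [0.001, 0.001, -1.0]]
ft_force: [-1.3, -0.5, -1.4]
finger_gap: 0.0589
grip_force: 45.0
```

There is a light contact of about 7 N at the spline ends. Now I'll rock gently.

apply_moves(
  commands=[
    [0,0,0.01,0,0,0.2,1],
    [0,0,0,0,0,0.2,1],
    [0,0,0,0,0,0.2,1],
    [0,0,0,0,0,0,1],
  ],
)

```text
t: 12.15
position: [0.5661, -0.1155, 0.1491]
orientation: [[0.91, 0.414, -0.001], [0.414, -0.91, -0.0], [-0.001, -0.0, -1.0]]
ft_force: [0.9, -3.3, -7.4]
finger_gap: 0.0591
grip_force: 45.0
```

apply_moves(
  commands=[
    [0,0,0,0,0,-0.3,1],
    [0,0,0,0,0,-0.3,1],
    [0,0,0,0,0,-0.3,1],
    [0,0,0,0,0,-0.3,1],
    [0,0,0,0,0,0,1],
  ],
)

```text
t: 12.65
position: [0.5661, -0.1157, 0.1493]
orientation: [[0.861, 0.509, -0.001], [0.509, -0.861, -0.001], [-0.001, 0.0, -1.0]]
ft_force: [0.5, -5.4, -9.6]
finger_gap: 0.0589
grip_force: 45.0
```

apply_moves(
  commands=[
    [-0.01,0.01,0,0,0,0.3,1],
    [0,0,0,0,0,0.3,1],
    [0,0,0.02,0,0,0,1],
    [0,0,0.02,0,0,0,1],
    [0,0,0.02,0,0,0,1],
    [0,0,0,0,0,0,1],
  ],
)

```text
t: 13.25
position: [0.5659, -0.1157, 0.1465]
orientation: [[0.887, 0.462, -0.001], [0.462, -0.887, 0.0], [-0.0, -0.001, -1.0]]
ft_force: [0.1, -1.3, -8.1]
finger_gap: 0.0592
grip_force: 45.0
```

It has meshed: the underside is at about 0.1245 with no push. Sliding it down.

apply_moves(
  commands=[
    [0,0,0.03,0,0,0,1],
    [0,0,0.03,0,0,0,1],
    [0,0,0.03,0,0,0,1],
    [0,0,0.03,0,0,0,1],
    [0,0,0.03,0,0,0,1],
    [0,0,0.03,0,0,0,1],
    [0,0,0,0,0,0,1],
  ],
)

```text
t: 13.95
position: [0.566, -0.1159, 0.1375]
orientation: [[0.887, 0.462, -0.0], [0.462, -0.887, 0.0], [-0.0, -0.0, -1.0]]
ft_force: [0.3, 0.1, -8.2]
finger_gap: 0.0588
grip_force: 45.0
```

apply_moves(
  commands=[
    [0,0,0.04,0,0,0,1],
    [0,0,0.04,0,0,0,1],
    [0,0,0.04,0,0,0,1],
    [0,0,0.04,0,0,0,1],
    [0,0,0.04,0,0,0,1],
    [0,0,0.04,0,0,0,1],
    [0,0,0,0,0,0,1],
  ],
)

```text
t: 14.65
position: [0.5659, -0.1159, 0.1254]
orientation: [[0.887, 0.462, -0.001], [0.462, -0.887, 0.0], [-0.0, -0.001, -1.0]]
ft_force: [0.5, -0.4, -8.6]
finger_gap: 0.0588
grip_force: 45.0
```

apply_moves(
  commands=[
    [0,0,0.03,0,0,0,1],
    [0,0,0.03,0,0,0,1],
    [0,0,0.03,0,0,0,1],
    [0,0,0.02,0,0,0,1],
    [0,0,0,0,0,0,1],
  ],
)

```text
t: 15.15
position: [0.566, -0.1159, 0.1201]
orientation: [[0.887, 0.462, -0.0], [0.462, -0.887, 0.0], [-0.0, -0.0, -1.0]]
ft_force: [0.1, -0.7, -8.6]
finger_gap: 0.0588
grip_force: 45.0
```

apply_moves(
  commands=[
    [0,0,0.01,0,0,0,1],
    [0,0,0.01,0,0,0,1],
    [0,0,0.01,0,0,0,1],
    [0,0,0,0,0,0,1],
  ],
)

```text
t: 15.55
position: [0.566, -0.1159, 0.1187]
orientation: [[0.887, 0.462, -0.0], [0.462, -0.887, 0.0], [-0.0, -0.0, -1.0]]
ft_force: [-0.5, -0.4, -8.5]
finger_gap: 0.059
grip_force: 45.0
```

apply_moves(
  commands=[
    [0,0,0.01,0,0,0,1],
    [0,0,0.01,0,0,0,1],
    [0,0,0.01,0,0,0,1],
    [0,0,0,0,0,0,1],
  ],
)

```text
t: 15.95
position: [0.5661, -0.1159, 0.1175]
orientation: [[0.887, 0.462, 0.0], [0.462, -0.887, -0.0], [0.0, 0.0, -1.0]]
ft_force: [-1.6, -0.9, -5.7]
finger_gap: 0.0589
grip_force: 45.0
```

apply_moves(
  commands=[
    [0,0,0.01,0,0,0,1],
    [0,0,0,0,0,0,1],
  ],
)

```text
t: 16.15
position: [0.5661, -0.1159, 0.1174]
orientation: [[0.887, 0.462, 0.0], [0.462, -0.887, -0.0], [0.0, 0.0, -1.0]]
ft_force: [-2.9, 0.3, 1.2]
finger_gap: 0.0589
grip_force: 45.0
```

The sprocket is seated. Releasing, rising, and moving over to look at the washer.

apply_moves(
  commands=[
    [0,0,0,0,0,0,0],
    [0,0,0,0,0,0,-1],
    [0,0,0,0,0,0,-1],
    [0,0,0,0,0,0,-1],
    [0,0,0,0,0,0,-1],
    [0,0,0,0,0,0,-1],
    [0,0,-0.2,0,0,0,-1],
    [0,0,-0.5,0,0,0,-1],
    [0,0,-0.7,0,0,0,-1],
    [0,0,-0.7,0,0,0,-1],
    [0,0,-0.7,0,0,0,-1],
    [0,0,0,0,0,0,-1],
  ],
)

```text
t: 17.35
position: [0.5674, -0.1164, 0.2624]
orientation: [[0.887, 0.462, 0.009], [0.462, -0.887, -0.004], [0.006, 0.008, -1.0]]
ft_force: [1.0, -0.2, -0.1]
finger_gap: 0.0879
grip_force: 0.0
```

```bash
python3 - <<'E'
from h import *
import pickle
s=sense();print(s["position"],s["finger_gap"],s["ft_force"])
plan([(.45,-.31,.25,-.35)])
E
```

```text
[ 0.56735746 -0.11635724  0.2624074 ] 0.08789434381488417 [ 0.95047446 -0.19557472 -0.1383355 ]
10 [[-0.39,0.24,0.02,0,0,0.95,-1],[-0.37,0.27,0.03,0,0,0.95,-1],[-0.34,0.29,0.02,0,0,0.95,-1],[-0.32,0.32,0.03,0,0,0.95,-1],[-0.29,0.35,0.02,0,0,0.95,-1],[-0.26,0.37,0.03,0,0,0.95,-1],[-0.23,0.39,0.02,0,0,0.95,-1],[-0.19,0.41,0.03,0,0,0.95,-1],[-0.16,0.42,0.02,0,0,0.96,-1],[-0.12,0.44,0.03,0,0,0.95,-1]]
```

apply_moves(
  commands=[
    [-0.39,0.24,0.02,0,0,0.95,-1],
    [-0.37,0.27,0.03,0,0,0.95,-1],
    [-0.34,0.29,0.02,0,0,0.95,-1],
    [-0.32,0.32,0.03,0,0,0.95,-1],
    [-0.29,0.35,0.02,0,0,0.95,-1],
    [-0.26,0.37,0.03,0,0,0.95,-1],
    [-0.23,0.39,0.02,0,0,0.95,-1],
    [-0.19,0.41,0.03,0,0,0.95,-1],
    [-0.16,0.42,0.02,0,0,0.96,-0.4],
    [-0.12,0.44,0.03,0,0,0.95,-0.4],
    [0,0,0,0,0,0,-0.4],
    [0,0,0,0,0,0,-0.4],
    [0,0,0,0,0,0,-0.4],
  ],
)

```text
t: 18.65
position: [0.4491, -0.309, 0.2443]
orientation: [[0.94, -0.341, 0.0], [-0.341, -0.94, 0.0], [-0.0, -0.0, -1.0]]
ft_force: [-1.1, -0.2, -0.5]
finger_gap: 0.0619
grip_force: 0.0
```

```bash
python3 - <<'E'
from h import *
import pickle
s=sense();c=camera("wrist");pickle.dump((s,c),open("w4.pkl","wb"));print(s["position"],s["finger_gap"],s["dq"].__abs__().max() if hasattr(s["dq"],"max") else s["dq"])
for r in regions_of("wrist","end_washer")[:3]:
    m=r["mask"].astype(np.uint8); cs,_=cv2.findContours(m,0,1); e=cv2.minEnclosingCircle(max(cs,key=len)); f=cv2.fitEllipse(max(cs,key=len))
    print(r["p"],r["location"],at_z(c,f[0],.006,s),f, at_z(c,r["location"],.008,s))
t=camera("scene");save(t,"s2.png")
im=c["color"][:,:,::-1]
b=cv2.resize(t["color"][150:290,170:350,::-1],(400,311))
cv2.imwrite("pics/v4.png",np.hstack([cv2.resize(im,(400,300)),b[:300]]))
E
```

```text
[ 0.44912175 -0.30898794  0.24425841] 0.06188057012952138 0.005747791578555539
0.75 [281.0, 220.1] [ 0.40228988 -0.29837213] ((284.0567321777344, 215.33384704589844), (37.191688537597656, 38.103580474853516), 101.66567993164062) [ 0.39876343 -0.29341167]
```

View pics/v4.png

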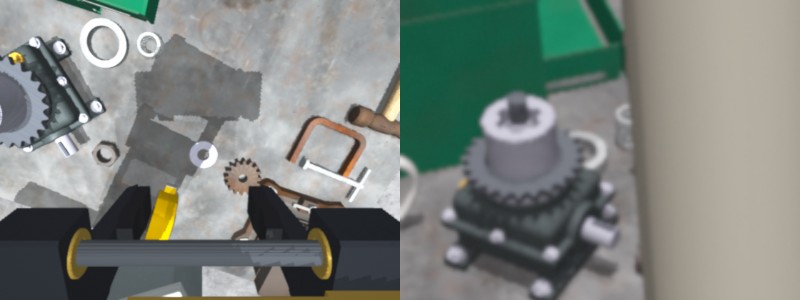

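The scene view shows the sprocket fully down on the reducer. The wrist view shows the small washer at about wrist pixel (284,215), which is (0.402,-0.298). Going to grasp it.

```bash
python3 - <<'E'
from h import *
plan([(.4022,-.2984,.04,-.35),(.4022,-.2984,.003,-.35)],v=.7,close=-.4)
E
```

```text
8 [[-0.16,0.02,0.68,0,0,0.0,-0.4],[-0.16,0.02,0.68,0,0,0.0,-0.4],[-0.16,0.02,0.68,0,0,0.01,-0.4],[-0.16,0.02,0.68,0,0,0.0,-0.4],[-0.16,0.02,0.68,0,0,0.01,-0.4],[-0.16,0.02,0.69,0,0,0.0,-0.4],[0.0,0.0,0.37,0,0,0.0,-0.4],[0.0,0.0,0.37,0,0,0.0,-0.4]]
```

apply_moves(
  commands=[
    [-0.16,0.02,0.68,0,0,0,-0.4],
    [-0.16,0.02,0.68,0,0,0,-0.4],
    [-0.16,0.02,0.68,0,0,0,-0.4],
    [-0.16,0.02,0.68,0,0,0,-0.4],
    [-0.16,0.02,0.68,0,0,0,-0.4],
    [-0.16,0.02,0.6,0,0,0,-0.4],
    [0,0,0,0,0,0,-0.4],
    [0,0,0,0,0,0,-0.4],
  ],
)

```text
t: 19.6
position: [0.4022, -0.2991, 0.045]
orientation: [[0.94, -0.342, 0.0], [-0.342, -0.94, -0.0], [0.0, 0.0, -1.0]]
ft_force: [0.8, -0.2, 0.6]
finger_gap: 0.0616
grip_force: 0.0
```

apply_moves(
  commands=[
    [0,0,0.4,0,0,0,-0.4],
    [0,0,0.3,0,0,0,-0.4],
    [0,0,0.14,0,0,0,-0.4],
    [0,0,0,0,0,0,-0.2],
    [0,0,0,0,0,0,0],
    [0,0,0,0,0,0,1],
    [0,0,0,0,0,0,1],
    [0,0,0,0,0,0,1],
    [0,0,0,0,0,0,1],
    [0,0,0,0,0,0,1],
  ],
  grip_force=20,
)

```text
t: 20.6
position: [0.4022, -0.2995, 0.0032]
orientation: [[0.939, -0.343, 0.002], [-0.343, -0.939, -0.002], [0.002, 0.001, -1.0]]
ft_force: [1.7, 1.2, 6.4]
finger_gap: 0.0451
grip_force: 20.0
```

```bash
python3 - <<'E'
from h import *
plan([(.4022,-.2991,.12,-.35),(.48,-.22,.24,-.1),(.566,-.1165,.24,.1)],v=.7,close=1)
E
```

```text
13 [[-0.0,-0.0,-0.58,0,0,0.0,1],[-0.0,-0.0,-0.59,0,0,0.0,1],[-0.0,-0.0,-0.58,0,0,0.0,1],[-0.0,-0.01,-0.59,0,0,0.0,1],[0.18,-0.4,-0.48,0,0,-0.57,1],[0.2,-0.39,-0.48,0,0,-0.57,1],[0.23,-0.39,-0.48,0,0,-0.57,1],[0.24,-0.37,-0.48,0,0,-0.58,1],[0.26,-0.36,-0.48,0,0,-0.57,1],[0.38,-0.56,0.0,0,0,-0.57,1],[0.4,-0.54,0.0,0,0,-0.58,1],[0.43,-0.52,0.0,0,0,-0.57,1],[0.46,-0.49,0.0,0,0,-0.58,1]]
```

apply_moves(
  commands=[
    [0,0,-0.4,0,0,0,1],
    [0,0,-0.58,0,0,0,1],
    [0,0,-0.58,0,0,0,1],
    [0,0,-0.58,0,0,0,1],
    [0,0,-0.2,0,0,0,1],
    [0.18,-0.4,-0.48,0,0,-0.57,1],
    [0.2,-0.39,-0.48,0,0,-0.57,1],
    [0.23,-0.39,-0.48,0,0,-0.57,1],
    [0.24,-0.37,-0.48,0,0,-0.58,1],
    [0.26,-0.36,-0.48,0,0,-0.57,1],
    [0.38,-0.56,0,0,0,-0.57,1],
    [0.4,-0.54,0,0,0,-0.58,1],
    [0.43,-0.52,0,0,0,-0.57,1],
    [0.46,-0.49,0,0,0,-0.58,1],
    [0,0,0,0,0,0,1],
    [0,0,0,0,0,0,1],
    [0,0,0,0,0,0,1],
  ],
)

```text
t: 22.3
position: [0.5649, -0.1171, 0.2387]
orientation: [[0.995, 0.099, -0.001], [0.099, -0.995, 0.0], [-0.001, -0.0, -1.0]]
ft_force: [1.2, -0.0, 0.1]
finger_gap: 0.0448
grip_force: 20.0
```

```bash
python3 - <<'E'
from h import *
import pickle
s=sense();c=camera("wrist");pickle.dump((s,c),open("w5.pkl","wb"))
print(s["position"],s["finger_gap"])
p=np.array(s["position"]);g=proj(c,p+[0,0,.005],s)[0].astype(int);print(g)
x,y=max(g[0]-70,0),max(g[1]-50,0);print("origin",x,y)
im=cv2.resize(c["color"][y:y+100,x:x+140,::-1],None,fx=5.5,fy=5.5,interpolation=2)
R=np.array(s["orientation"])
t=np.linspace(0,2*np.pi,80)
for rad in (.022,.0095):
    q=((proj(c,p+[0,0,.005]+np.c_[rad*np.cos(t),rad*np.sin(t),0*t],s)-[x,y]+.4)*5.5).astype(np.int32);cv2.polylines(im,[q],True,(0,0,255),1)
cv2.imwrite("pics/w5c.png",im)
E
```

```text
[ 0.56493248 -0.11710522  0.23868988] 0.04484686691883934
[278 285]
origin 208 235
```

View pics/w5c.png

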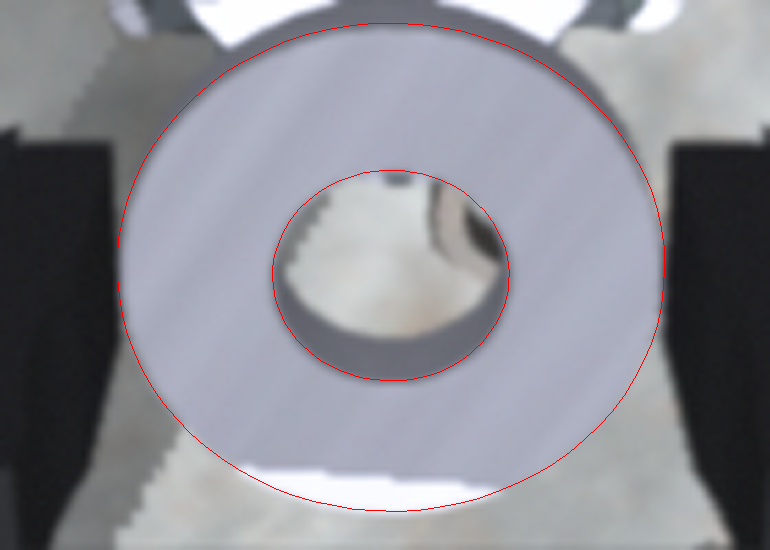

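The overlay shows the washer centred in the tool to well under 1 mm. Lowering it onto the stud.

apply_moves(
  commands=[
    [0.02,-0.02,0.3,0,0,0,1],
    [0,0,0.4,0,0,0,1],
    [0,0,0.4,0,0,0,1],
    [0,0,0.18,0,0,0,1],
    [0,0,0,0,0,0,1],
    [0,0,0,0,0,0,1],
    [0,0,0,0,0,0,1],
  ],
)

```text
t: 23.05
position: [0.5667, -0.1157, 0.1763]
orientation: [[0.995, 0.1, 0.002], [0.1, -0.995, -0.001], [0.002, 0.001, -1.0]]
ft_force: [-0.1, 0.8, -1.4]
finger_gap: 0.0451
grip_force: 20.0
```

```bash
python3 - <<'E'
from h import *
s=sense();R=np.array(s["orientation"]);print(s["position"],R.T@(np.array([.5657,-.1163,s["position"][2]])-s["position"])/.05)
E
```

```text
[ 0.56671697 -0.11565806  0.17632675] [-2.15213481e-02  1.07404661e-02 -2.62666879e-05]
```

apply_moves(
  commands=[
    [-0.02,0.01,0,0,0,0,1],
    [0,0,0,0,0,0,1],
    [0,0,0.03,0,0,0,1],
    [0,0,0.03,0,0,0,1],
    [0,0,0.03,0,0,0,1],
    [0,0,0.03,0,0,0,1],
    [0,0,0,0,0,0,1],
  ],
)

```text
t: 23.75
position: [0.5653, -0.1159, 0.169]
orientation: [[0.995, 0.1, -0.0], [0.1, -0.995, 0.0], [-0.0, -0.0, -1.0]]
ft_force: [0.2, -0.8, -0.4]
finger_gap: 0.0451
grip_force: 20.0
```

apply_moves(
  commands=[
    [0,0,0.03,0,0,0,1],
    [0,0,0.03,0,0,0,1],
    [0,0,0.03,0,0,0,1],
    [0,0,0,0,0,0,1],
  ],
)

```text
t: 24.15
position: [0.5653, -0.1159, 0.1645]
orientation: [[0.995, 0.1, -0.0], [0.1, -0.995, 0.0], [-0.0, -0.0, -1.0]]
ft_force: [0.3, 0.2, -2.3]
finger_gap: 0.0446
grip_force: 20.0
```

apply_moves(
  commands=[
    [0,0,0.05,0,0,0,1],
    [0,0,0.05,0,0,0,1],
    [0,0,0.05,0,0,0,1],
    [0,0,0.05,0,0,0,1],
    [0,0,0.03,0,0,0,1],
    [0,0,0,0,0,0,1],
  ],
)

```text
t: 24.75
position: [0.5654, -0.1159, 0.153]
orientation: [[0.995, 0.1, -0.0], [0.1, -0.995, 0.0], [-0.0, -0.0, -1.0]]
ft_force: [0.0, -1.0, -0.5]
finger_gap: 0.0448
grip_force: 20.0
```

apply_moves(
  commands=[
    [0,0,0.02,0,0,0,1],
    [0,0,0.02,0,0,0,1],
    [0,0,0.01,0,0,0,1],
    [0,0,0,0,0,0,1],
  ],
)

```text
t: 25.15
position: [0.5654, -0.1159, 0.1507]
orientation: [[0.995, 0.1, -0.0], [0.1, -0.995, 0.0], [-0.0, -0.0, -1.0]]
ft_force: [0.1, -0.3, -0.6]
finger_gap: 0.0452
grip_force: 20.0
```

apply_moves(
  commands=[
    [0,0,0.01,0,0,0,1],
    [0,0,0.01,0,0,0,1],
    [0,0,0.01,0,0,0,1],
    [0,0,0,0,0,0,1],
  ],
)

```text
t: 25.55
position: [0.5654, -0.1159, 0.1492]
orientation: [[0.995, 0.1, -0.0], [0.1, -0.995, 0.0], [-0.0, -0.0, -1.0]]
ft_force: [0.6, 0.1, -1.1]
finger_gap: 0.0449
grip_force: 20.0
```

apply_moves(
  commands=[
    [0,0,0.01,0,0,0,1],
    [0,0,0,0,0,0,1],
  ],
)

```text
t: 25.75
position: [0.5654, -0.1159, 0.1488]
orientation: [[0.995, 0.1, 0.0], [0.1, -0.995, -0.0], [0.0, 0.0, -1.0]]
ft_force: [-0.2, -0.1, -1.0]
finger_gap: 0.0453
grip_force: 20.0
```

apply_moves(
  commands=[
    [0,0,0.01,0,0,0,1],
    [0,0,0,0,0,0,1],
    [0,0,0,0,0,0,0],
    [0,0,0,0,0,0,-0.4],
    [0,0,0,0,0,0,-0.4],
    [0,0,0,0,0,0,-0.4],
    [0,0,0,0,0,0,-0.4],
    [0,0,-0.2,0,0,0,-0.4],
    [0,0,-0.5,0,0,0,-0.4],
    [0,0,-0.7,0,0,0,-0.4],
    [0,0,-0.7,0,0,0,-0.4],
    [-0.7,0,0,0,0,0,-0.4],
    [-0.8,0,0,0,0,0,-0.4],
    [-0.8,0,0,0,0,0,-0.4],
    [0,0,0,0,0,0,-0.4],
    [0,0,0,0,0,0,-0.4],
  ],
)

```text
t: 27.35
position: [0.451, -0.1277, 0.2543]
orientation: [[0.995, 0.099, 0.002], [0.099, -0.995, -0.001], [0.002, 0.001, -1.0]]
ft_force: [0.6, 0.0, 0.4]
finger_gap: 0.0615
grip_force: 0.0
```

```bash
python3 - <<'E'
from h import *
s=sense();c=camera("wrist");t=camera("scene")
v=np.array([.5657,-.1161]);a=np.linspace(0,2*np.pi,80)
out=[]
for cam,ss in((c,s),(t,None)):
    g=proj(cam,np.array([*v,.12]),ss)[0].astype(int);x,y=max(g[0]-60,0),max(g[1]-70,0)
    im=cv2.resize(cam["color"][y:y+120,x:x+120,::-1],(390,390),interpolation=2);k=390/120
    for rad,z in((.022,.154),(.03,.146),(.008,.167)):
        q=((proj(cam,np.c_[v[0]+rad*np.cos(a),v[1]+rad*np.sin(a),0*a+z],ss)-[x,y]+.4)*k).astype(np.int32);cv2.polylines(im,[q],True,(0,0,255),1)
    out.append(im)
cv2.imwrite("pics/end.png",np.hstack([o[:390,:390] for o in out]))
print(s["position"],s["ft_force"])
E
```

```text
[ 0.45099771 -0.1276999   0.25432359] [0.59980472 0.02427316 0.36599473]
```

View pics/end.png

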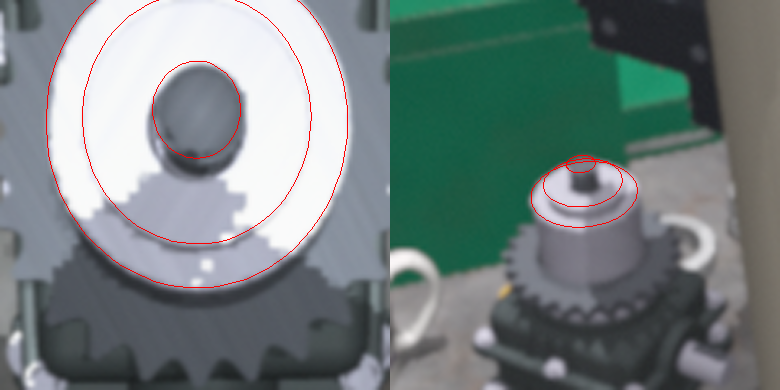

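The washer lies flat on the hub around the stud, and the model rings match the wrist view at stud (197,110). The scene view differs only by its small calibration offset. Handing in.

```bash
python3 -c "
from plant import finish_job
print(finish_job())"
```

```text
the job is handed in; nothing more can be done
None
```

The sprocket is meshed and home on the shaft's shoulder, the small washer lies flat on its hub over the stud, and the gripper is clear. The job was handed in at about 27 s of the 70 s; the hand-in returned no verdict.

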